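# Unstack the sawn tubes and load the rivet-nut nests

### The job

Four sawn steel tubes lie crosswise in a stack, ready to have rivet nuts set in them. Take the stack apart from the top, first the two thin tubes on top and then the thick and the wide one below, and lay each tube in the nest that fits it in width and length, flat and fully down on the nest's rest pads between its guide lugs. Do not tip a tube over, and leave the oil bottle and the carton where they stand.

Things in the scene. Friction and masses are not known exactly. Their poses are not given: they have to be found in the camera images.
- thick: grey sawn steel tube, the longest tube, square, 32 mm wide and high, 160 mm long; at the start in the lower layer of the stack, on a brown wooden board 6 mm thick. Origin at the centre of its underside, z up, y along the tube, x across it. Grasp from above across its 32 mm at mid-length
- wide: darker grey sawn steel tube, the flat rectangular tube, 50 mm wide, 32 mm high, 120 mm long; at the start in the lower layer of the stack, on a brown wooden board 6 mm thick. Origin at the centre of its underside, z up, y along the tube, x across it. Grasp from above across its 50 mm at mid-length
- thin_long: grey sawn steel tube, the longer of the two thin square tubes, 25 mm wide and high, 110 mm long; at the start in the upper layer of the stack, across the other two. Origin at the centre of its underside, z up, y along the tube, x across it. Grasp from above across its 25 mm at mid-length
- thin_short: grey sawn steel tube, the shorter of the two thin square tubes, 25 mm wide and high, 90 mm long; at the start in the upper layer of the stack, across the other two. Origin at the centre of its underside, z up, y along the tube, x across it. Grasp from above across its 25 mm at mid-length
- nest_thick: fixed nest for the tube thick: grey plate 74 x 204 mm, 8 thick; slick rest pads with tops at 12 mm; 6 slick lugs, one at each end and two near the ends of each long side, free for fingers between. Room inside 38 x 170 mm; from 22 to 36 mm up the lugs flare out 8 mm to guide a tube in. Origin: centre of underside, on the worktop; y along, x across. Home: tube origin 12 mm above it, y along y either way
- nest_wide: fixed nest for the tube wide: grey plate 92 x 164 mm, 8 thick; slick rest pads with tops at 12 mm; 6 slick lugs, one at each end and two near the ends of each long side, free for fingers between. Room inside 56 x 130 mm; from 22 to 36 mm up the lugs flare out 8 mm to guide a tube in. Origin: centre of underside, on the worktop; y along, x across. Home: tube origin 12 mm above it, y along y either way
- nest_thin_long: fixed nest for the tube thin_long: grey plate 67 x 154 mm, 8 thick; slick rest pads with tops at 12 mm; 6 slick lugs, one at each end and two near the ends of each long side, free for fingers between. Room inside 31 x 120 mm; from 22 to 36 mm up the lugs flare out 8 mm to guide a tube in. Origin: centre of underside, on the worktop; y along, x across. Home: tube origin 12 mm above it, y along y either way
- nest_thin_short: fixed nest for the tube thin_short: grey plate 67 x 134 mm, 8 thick; slick rest pads with tops at 12 mm; 6 slick lugs, one at each end and two near the ends of each long side, free for fingers between. Room inside 31 x 100 mm; from 22 to 36 mm up the lugs flare out 8 mm to guide a tube in. Origin: centre of underside, on the worktop; y along, x across. Home: tube origin 12 mm above it, y along y either way
- oil_bottle: bystander: yellow oil bottle with a red spout, 48 mm across, 92 mm high, loose; origin at the centre of its underside
- carton: bystander: small closed cardboard carton, 65 x 70 x 55 mm, loose; origin at the centre of its underside
Things that resemble listed ones, but are neither listed nor needed, are in the scene too. What is shaped like the thin_short but blue is not meant.

How it is judged:
By the outcome, as a careful person would: the job done as asked, in the order asked, and still so for the second after the job is handed in, with the robot touching nothing.
It also fails if it takes over 106 s, if anything falls off the work surface, if the arm or the gripper's body presses on something with over 40 N, if the wrist force passes 120 N, or if a joint passes its speed limit or range.

### The arm

A 6-joint arm with a two-finger parallel gripper is mounted at the origin on a cart in front of the work surface, level with it; the furniture and walls round the work are solid. World frame = base frame: x ahead of the robot, y to its left, z up, the work surface at z = 0. Lengths are in m, angles in rad, forces in N, time in s.
With the tool pointing down it reaches from about 0.35 to 0.775 m from the base axis. Payload 5.5 kg.
Tool frame: the origin (TCP) lies at the very end of the fingers, on their centre line; the grasp point (between the pads) lies 19 mm behind it; z points along the fingers, y is the direction in which the jaws open and shut (so a half turn about z gives the same grasp; the last joint's range is limited). The gripper opens to 85 mm and grips with 20 to 120 N. Pads are 22 mm wide; open, the fingers measure 114 mm over their backs; the gripper's body (76 mm by 85 mm) begins 54 mm behind the grasp point. The pads swing forward as they close: fully open they stand 13 mm farther back than shut.
Start: joints at [-1.361, 0.313, 0.046, 1.304, 0, 1.431], TCP at [0.197, -0.54, 0.231] pointing down, gripper open.
Joint ranges: [-2.76, 2.76], [-0.86, 1.69], [-1.03, 1.26], [-2.2, 2.34], [-1.47, 1.5], [-3.14, 3.14]. Speed limits (rad/s): [2.57, 2.57, 3.14, 3.14, 3.14, 3.14].

### API

Orientations are given as a unit quaternion [x, y, z, w].
In Python, from rig import bot, read_camera, get_calibration gives the robot as it stands.
- The arm moves only by the tool servo_tool, never from a script. Its argument "steps" is a list of rows, each a list of 5 numbers: the finger opening in mm, from 0 to 85.4, then the shift along the world's x, y, z in mm, then the turn about the world's z in degrees. A call has 1 to 10 rows; each row is the pose to reach, as a shift and turn from the pose measured when the call began; what a row does not reach only later rows make up. A row lasts 1/8 s, in which the tool goes at most 62.5 mm and 10.7 degrees, less where a joint would pass 70% of its speed; a pose out of reach is approached as far as the arm can. A call with a gripper value outside its range is refused whole. The fingers move at their own pace and stop on an object; the grip force is fixed at half the most. Time passes only in rows, so rows that repeat a pose let the fingers close. It gives the time, the measured TCP pose, the force and the opening at its end, in the units of the state.
- bot.state(): the state, without advancing time (a new reading comes with each control period).
- read_camera(name): name is "scene" or "top" or "wrist"; returns the picture (420x560x3 uint8, blue, green, red); there is no depth.
- get_calibration(name): a dict with "fx", "fy", "cx", "cy" (pixels), "xyz" and "rotation" of the camera in the world; the wrist camera has in their place "tool_from_camera" (4x4, takes a point from camera to tool coordinates, whose origin is the TCP and whose axes are the flange's). Camera axes: x right, y up, looking along -z (the intrinsics and any distortion apply to the point x, -y, -z); pixel columns grow to the right and rows downward; lengths in m; the calibration is good to about 2 mm. The wrist camera is an equidistant fisheye: a pixel r from the principal point sees the ray r / f radians off the axis. A picture is of the moment at which its call begins: read the wrist's pose just before it. get_calibration takes no time and is no camera call.
- bot.sign_off(): hands the job in, once; it reports no verdict.
The state is a dict: "clock": time; "q": joint angles; "dq": joint speeds; "tau": joint torques, N m; "position": TCP position; "eef_rot": TCP orientation; "contact_force": force on the tool from outside, world axes, zero at the start; "ft_torque": the same for the moment, N m; "finger_gap": finger opening in m.
Only numpy, scipy, OpenCV 4.12 (cv2) and the standard library are available. Lean on these libraries where they do the work, as an engineer would, in place of code of your own. Each camera call takes 0.05 s, during which the arm holds its last target.

## Working session

There is one attempt and no reset: what is moved stays moved. The work goes in short steps, Python scripts to look and compute and a tool call to move; the robot and the scene stay as the last step left them, time stands still between calls to the robot, and variables do not carry over. Pictures are saved under pics/ and viewed, and the job is handed in when it is done.

Besides the shell and the picture viewer there is one more tool, called after ">>>" in YAML: its name, and indented under it one key for each argument. servo_tool: Moves the arm, as the interface text tells. Its arguments: {"type":"object","properties":{"steps":{"type":"array","items":{"type":"array","items":{"type":"number"}}}},"required":["steps"]}

```bash
ls; mkdir -p pics
python3 - <<'E'
from rig import bot, read_camera, get_calibration
import cv2, numpy as np
np.set_printoptions(precision=4,suppress=True)
s=bot.state(); print(s['clock'],s['position'],s['eef_rot'],s['finger_gap'],s['contact_force'])
for n in ("scene","top"):
    cv2.imwrite(f"pics/{n}0.png",read_camera(n))
for n in ("scene","top","wrist"): print(n,get_calibration(n))
E
```

```text
pics
0.0 [ 0.197  -0.5397  0.2304] [ 0.9847  0.174  -0.     -0.0009] 0.08534766744337483 [-0.3779 -0.1232  0.5736]
scene {'fx': 410.3437459971157, 'fy': 410.3437459971157, 'cx': 285.0504893291425, 'cy': 210.21601040090732, 'xyz': array([-0.1962,  0.5246,  0.8771]), 'rotation': array([-0.1915,  0.3637,  0.8058, -0.4263])}
top {'fx': 418.7579354129357, 'fy': 418.7579354129357, 'cx': 277.7496361325919, 'cy': 206.04986423692083, 'xyz': array([0.4043, 0.0161, 1.1686]), 'rotation': array([-0.0465,  0.0512,  0.7136, -0.6971])}
wrist {'fx': 325.19226210127806, 'fy': 325.19226210127806, 'cx': 281.9051918813655, 'cy': 206.4560204550206, 'tool_from_camera': array([[-0.0003,  0.9628,  0.2701,  0.0687],
       [ 1.    ,  0.0003,  0.0001, -0.0008],
       [ 0.0001,  0.2701, -0.9628, -0.1433],
       [ 0.    ,  0.    ,  0.    ,  1.    ]])}
```

View pics/scene0.png

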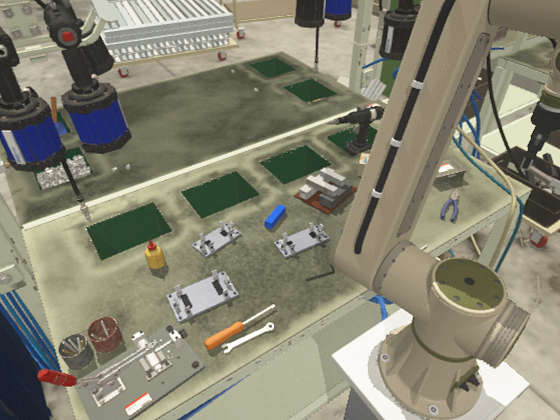

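View pics/top0.png

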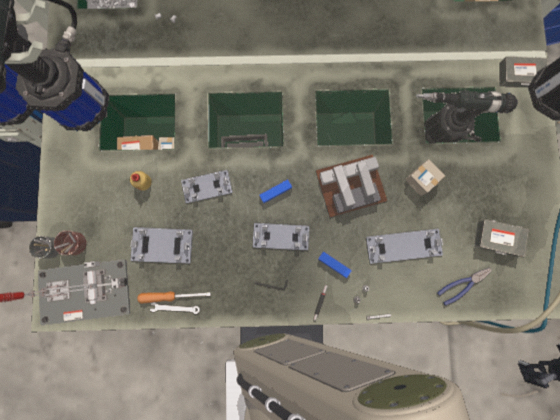

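```bash
cat > h.py <<'E'
import numpy as np, cv2
from scipy.spatial.transform import Rotation as R
from rig import bot, read_camera, get_calibration
np.set_printoptions(precision=4,suppress=True)
def ray(name,u,v,st=None):
    c=get_calibration(name)
    a=np.array([(u-c['cx'])/c['fx'],(v-c['cy'])/c['fy']])
    if name=='wrist':
        r=np.hypot(*a); s=np.sinc(r/np.pi)
        d=np.array([a[0]*s,-a[1]*s,-np.cos(r)])
        T=c['tool_from_camera']; Rt=R.from_quat(st['eef_rot']).as_matrix()
        return Rt@T[:3,3]+np.array(st['position']), Rt@T[:3,:3]@d
    d=np.array([a[0],-a[1],-1]); return np.array(c['xyz']),R.from_quat(c['rotation']).as_matrix()@d
def px(name,u,v,z,st=None):
    o,d=ray(name,u,v,st); return o+d*(z-o[2])/d[2]
def proj(name,P,st=None):
    c=get_calibration(name); P=np.atleast_2d(P)
    if name=='wrist':
        T=c['tool_from_camera']; Rt=R.from_quat(st['eef_rot']).as_matrix()
        p=(P-np.array(st['position']))@Rt; p=(p-T[:3,3])@T[:3,:3]
        q=np.c_[p[:,0],-p[:,1],-p[:,2]]; n=np.hypot(q[:,0],q[:,1]); th=np.arctan2(n,q[:,2])
        k=th/np.maximum(n,1e-9); return np.c_[c['cx']+c['fx']*k*q[:,0],c['cy']+c['fy']*k*q[:,1]]
    p=(P-np.array(c['xyz']))@R.from_quat(c['rotation']).as_matrix()
    return np.c_[c['cx']+c['fx']*p[:,0]/-p[:,2],c['cy']+c['fy']*p[:,1]/p[:,2]]
E
python3 - <<'E'
from h import *
for u,v,z in [(207,187,0.008),(162,245,.008),(281,236,.008),(404,246,.008),(350,185,.06),(427,177,.05),(139,180,.09),(276,191,.02)]: print(u,v,px('top',u,v,z))
im=cv2.imread('pics/top0.png')
cv2.imwrite('pics/c1.png',cv2.resize(im[130:280,290:460],None,fx=4.7,fy=4,interpolation=cv2.INTER_CUBIC)[:, :800])
cv2.imwrite('pics/c2.png',cv2.resize(im[150:280,120:320],None,fx=4,fy=4,interpolation=cv2.INTER_CUBIC))
E
```

```text
207 187 [0.6244 0.2042 0.008 ]
162 245 [0.4646 0.3283 0.008 ]
281 236 [ 0.4818 -0.0005  0.008 ]
404 246 [ 0.4462 -0.34    0.008 ]
350 185 [ 0.6113 -0.1891  0.06  ]
427 177 [ 0.6305 -0.4022  0.05  ]
139 180 [0.6316 0.3688 0.09  ]
276 191 [0.6065 0.0104 0.02  ]
```

View pics/c1.png

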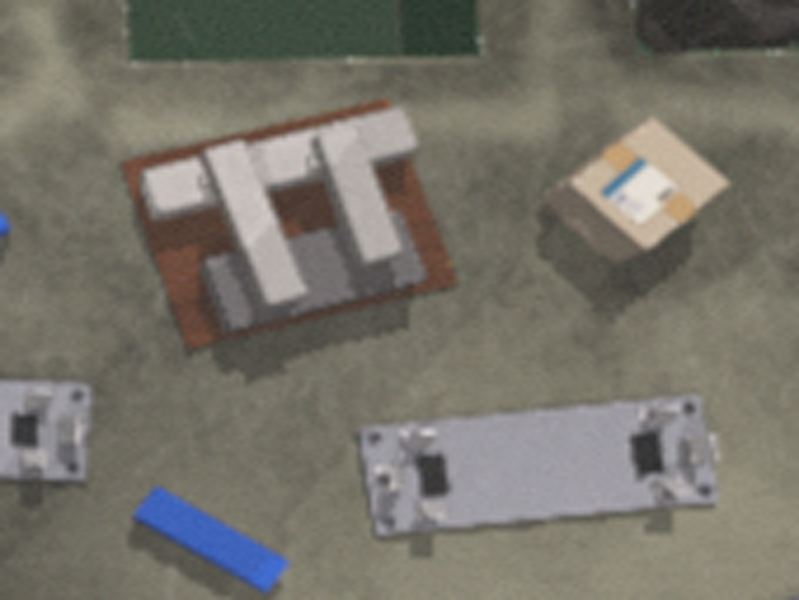

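View pics/c2.png

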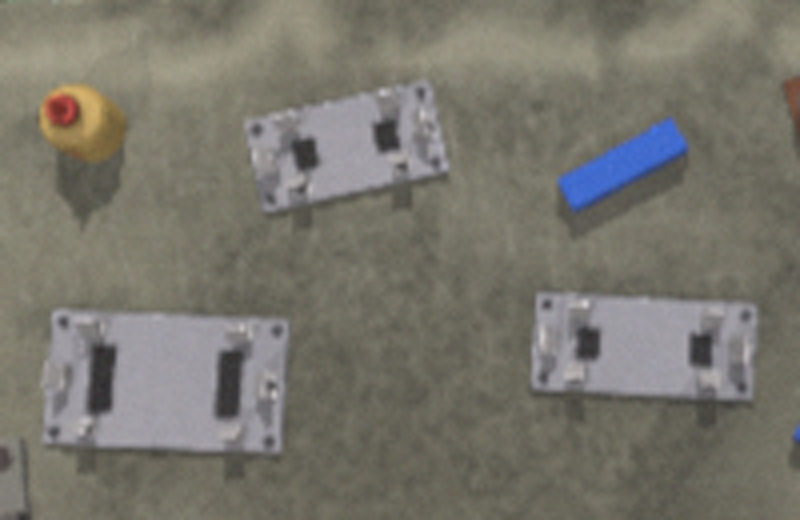

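```bash
cat >> h.py <<'E'
from scipy.optimize import least_squares
def fitrect(name,pts,w,l,z,st=None,x0=None):
    # pts 4 corners in order; long side first->second ; tube y axis along l. returns x,y,yaw(deg, of long axis, world)
    W=np.array([px(name,u,v,z,st) for u,v in pts])[:,:2]
    d=(W[1]-W[0])+(W[2]-W[3]); a0=np.arctan2(d[1],d[0]); c0=W.mean(0)
    def f(p):
        e=np.array([np.cos(p[2]),np.sin(p[2])]); 
        n=np.array([-e[1],e[0]]); s=np.sign((W[2]-W[1])@n)
        q=[p[:2]+a*l/2*e+b*s*w/2*n for a,b in((-1,-1),(1,-1),(1,1),(-1,1))]
        return (np.array(q)-W).ravel()
    r=least_squares(f,[*c0,a0]); yaw=np.degrees(r.x[2]); yaw=(yaw+90)%180-90
    return np.round([r.x[0]*1e3,r.x[1]*1e3,yaw],1), np.round(np.abs(r.fun).max()*1e3,1)
E
python3 - <<'E'
from h import *
A=lambda L:[(290+u/4.7,130+v/4) for u,v in L]
B=lambda L:[(120+u/4,150+v/4) for u,v in L]
print('n_thick',fitrect('top',A([(360,427),(703,397),(715,505),(378,536)]),.074,.204,.008))
print('n_short',fitrect('top',B([(246,118),(428,82),(448,172),(265,212)]),.067,.134,.008))
print('n_wide',fitrect('top',B([(53,310),(288,320),(280,454),(43,446)]),.092,.164,.008))
print('n_long',fitrect('top',B([(536,292),(757,302),(752,402),(531,391)]),.067,.154,.008))
print('t_long',fitrect('top',A([(205,150),(268,306),(305,292),(243,138)]),.025,.110,.063))
print('t_short',fitrect('top',A([(317,137),(366,264),(400,250),(350,122)]),.025,.09,.063))
print('thick',fitrect('top',A([(142,175),(405,108),(418,148),(152,217)]),.032,.16,.038))
print('bounds wide',[px('top',*p,.038) for p in A([(205,260),(420,230),(424,276),(228,330)])])
st=bot.state(); print(R.from_quat(st['eef_rot']).as_matrix())
cv2.imwrite('pics/w0.png',read_camera('wrist'))
E
```

```text
n_thick (array([ 444.8, -341.9,  -85.6]), np.float64(3.1))
n_short (array([626. , 205. , -79.1]), np.float64(2.2))
n_wide (array([463.2, 329.6,  86.6]), np.float64(1.0))
n_long (array([480. ,  -0.5,  85.9]), np.float64(1.2))
t_long (array([ 610.4, -173.1,   16.4]), np.float64(1.5))
t_short (array([ 628.2, -233. ,   15.8]), np.float64(2.6))
thick (array([ 656.2, -193.7,  -74.5]), np.float64(3.7))
bounds wide [array([ 0.5886, -0.1469,  0.038 ]), array([ 0.6066, -0.2735,  0.038 ]), array([ 0.5746, -0.274 ,  0.038 ]), array([ 0.54  , -0.1582,  0.038 ])]
[[ 0.9394  0.3427 -0.0003]
 [ 0.3427 -0.9394  0.0016]
 [ 0.0002 -0.0016 -1.    ]]
```

>>> servo_tool:
  steps:
    - [85, 40, 35, 0, 0]
    - [85, 90, 80, 0, -1]
    - [85, 140, 125, 0, -2]
    - [85, 190, 170, 0, -3]
    - [85, 240, 215, 0, -4]
    - [85, 290, 260, 0, -4]
    - [85, 340, 305, 0, -4]
    - [50, 380, 340, 0, -4]
    - [50, 400, 360, 0, -4]
    - [50, 400, 360, 0, -4]

```text
clock: 1.4
position: [0.5987, -0.1769, 0.2296]
eef_rot: [0.99, 0.142, -0.0, -0.001]
contact_force: [-0.8, -1.2, -0.1]
finger_gap: 0.0499
```

Run:
```python
from h import *
s=bot.state(); print(s['clock'],s['position'],s['eef_rot'],s['finger_gap'],s['contact_force'],s['q'])
cv2.imwrite('pics/w1.png',read_camera('wrist'))
for n,P in dict(tl=(610.4,-173.1,63),ts=(628.2,-233,63),tk=(656.2,-193.7,38)).items(): print(n,proj('wrist',np.array(P)/1e3,s))
```

```text
1.4 [ 0.5987 -0.1769  0.2296] [ 0.9899  0.142  -0.0003 -0.0011] 0.04990325661248207 [-0.7588 -1.1515 -0.0744] [-0.4166  0.4134  0.1871  1.3461  0.0016  2.44  ]
tl [[282.7973 175.9164]]
ts [[346.5811 176.0911]]
tk [[314.6047 135.3058]]
```

View pics/w1.png

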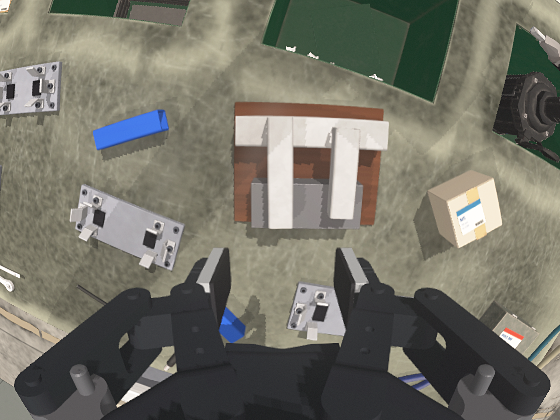

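Run:
```python
from h import *
im=cv2.imread('pics/w1.png')
cv2.imwrite('pics/w1c.png',cv2.resize(im[95:245,220:400],None,fx=4,fy=4,interpolation=cv2.INTER_CUBIC))
s=bot.state(); Rt=R.from_quat(s['eef_rot']).as_matrix()
for t in ([0,0,0],[0,.025,0],[0,-.025,0],[0,.025,-.006],[0,-.025,-.006],[.011,.025,-.006],[-.011,-.025,-.006]): print(t,proj('wrist',Rt@np.array(t)+s['position'],s))
```

```text
[0, 0, 0] [[283.6094 262.6611]]
[0, 0.025, 0] [[334.5669 262.1606]]
[0, -0.025, 0] [[232.5719 262.2441]]
[0, 0.025, -0.006] [[336.437  267.5616]]
[0, -0.025, -0.006] [[230.8147 267.6561]]
[0.011, 0.025, -0.006] [[337.8859 246.2348]]
[-0.011, -0.025, -0.006] [[232.25   287.7042]]
```

View pics/w1c.png

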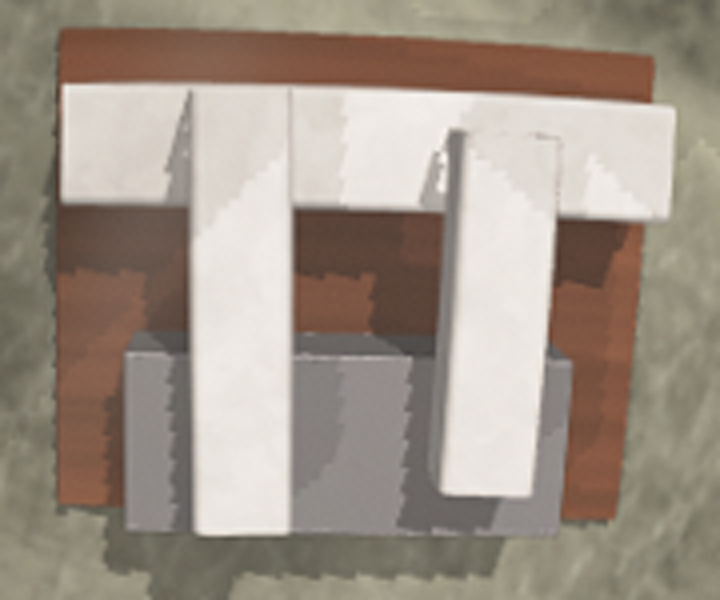

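Run:
```python
from h import *
A=lambda L:[(220+u/4,95+v/4) for u,v in L]
s=bot.state()
print('long',fitrect('wrist',A([(190,91),(196,535),(290,535),(290,88)]),.025,.11,.063,s))
print('short',fitrect('wrist',A([(463,132),(440,494),(532,496),(560,138)]),.025,.09,.063,s))
print('thick',fitrect('wrist',A([(62,85),(676,106),(668,218),(60,204)]),.032,.16,.038,s))
print('wide',fitrect('wrist',A([(125,352),(572,360),(557,535),(125,532)]),.05,.12,.038,s))
```

```text
long (array([ 609.5, -172.1,   16.6]), np.float64(0.8))
short (array([ 627.5, -232.8,   14.4]), np.float64(0.6))
thick (array([ 657.7, -193.1,  -74.7]), np.float64(1.0))
wide (array([ 579.8, -210.1,  -74.6]), np.float64(0.5))
```

>>> servo_tool:
  steps:
    - [50, 6, 3, -30, 0.3]
    - [50, 11, 5, -80, 0.3]
    - [50, 11, 5, -130, 0.3]
    - [50, 11, 5, -165, 0.3]
    - [50, 11, 5, -180, 0.3]
    - [50, 11, 5, -188, 0.3]
    - [50, 11, 5, -188, 0.3]
    - [50, 11, 5, -188, 0.3]

```text
clock: 2.45
position: [0.6095, -0.1739, 0.0433]
eef_rot: [0.99, 0.144, 0.0, -0.0]
contact_force: [0.2, -0.2, -0.2]
finger_gap: 0.0499
```

Run:
```python
from h import *
s=bot.state(); print(s['position'],s['contact_force'])
cv2.imwrite('pics/w2.png',read_camera('wrist'))
```

```text
[ 0.6095 -0.1739  0.0433] [ 0.1762 -0.1885 -0.217 ]
```

View pics/w2.png

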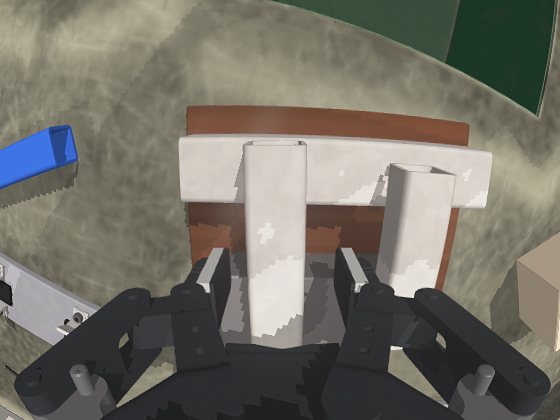

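>>> servo_tool:
  steps:
    - [50, -0.5, 2, -1.5, 0]
    - [50, -0.5, 2, -1.5, 0]
    - [20, -0.5, 2, -1.5, 0]
    - [20, -0.5, 2, -1.5, 0]
    - [20, -0.5, 2, -1.5, 0]
    - [20, -0.5, 2, -1.5, 0]
    - [20, -0.5, 2, -1.5, 0]
    - [20, -0.5, 2, -1.5, 0]

```text
clock: 3.5
position: [0.6092, -0.1719, 0.0421]
eef_rot: [0.99, 0.144, 0.001, -0.0]
contact_force: [0.1, 0.5, 4.0]
finger_gap: 0.024
```

>>> servo_tool:
  steps:
    - [20, 0, 0, 10, 0]
    - [20, 0, 0, 30, 0]
    - [20, 0, 0, 60, 0]
    - [20, 0, 0, 90, 0]
    - [20, 0, 0, 120, 0]
    - [20, 0, 0, 120, 0]

```text
clock: 4.25
position: [0.6106, -0.1726, 0.1649]
eef_rot: [0.99, 0.144, 0.003, 0.001]
contact_force: [-0.4, 0.6, -1.1]
finger_gap: 0.024
```

Run:
```python
from h import *
s=bot.state(); print(s['position'],s['contact_force'],s['eef_rot'])
cv2.imwrite('pics/w3.png',read_camera('wrist'))
```

```text
[ 0.6106 -0.1726  0.1649] [-0.3854  0.6232 -1.1359] [0.9896 0.1437 0.0027 0.0012]
```

View pics/w3.png

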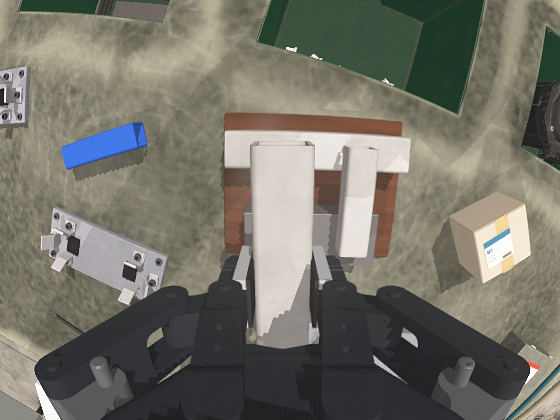

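>>> servo_tool:
  steps:
    - [20, -10, 15, 0, 6]
    - [20, -30, 40, 0, 15]
    - [20, -50, 65, 0, 25]
    - [20, -70, 92, 0, 35]
    - [20, -90, 118, 0, 45]
    - [20, -110, 145, 0, 55]
    - [20, -125, 165, 0, 63]
    - [20, -131, 172, 0, 69.4]
    - [20, -131, 172, 0, 69.4]
    - [20, -131, 172, 0, 69.4]

```text
clock: 5.55
position: [0.4785, -0.0004, 0.1621]
eef_rot: [0.733, 0.681, 0.001, -0.001]
contact_force: [0.7, -0.2, -1.7]
finger_gap: 0.0237
```

Run:
```python
from h import *
s=bot.state(); print(s['position'],s['contact_force'],s['eef_rot'],s['q'])
cv2.imwrite('pics/w4.png',read_camera('wrist'))
```

```text
[ 0.4785 -0.0004  0.1621] [ 0.7477 -0.2212 -1.7278] [ 0.7325  0.6807  0.001  -0.0009] [-0.1705  0.1621 -0.3239  1.085   0.0027  1.4737]
```

View pics/w4.png

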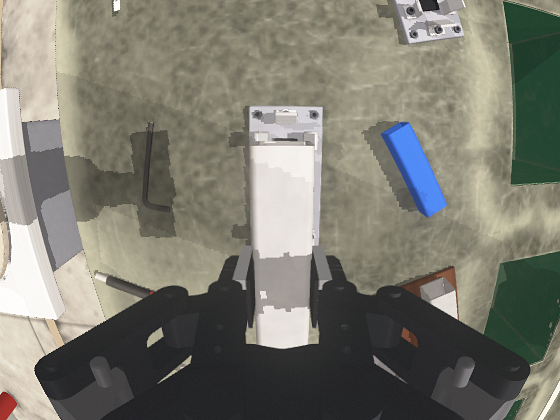

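```bash
cat >> h.py <<'E'
def nestcorn(x,y,yaw,w,l):
    a=np.radians(yaw); e=np.array([np.cos(a),np.sin(a)]); n=np.array([-e[1],e[0]])
    return {(i,j):np.round(np.array([x,y])+i*l/2*e+j*w/2*n,1) for i in(-1,1) for j in(-1,1)}
E
python3 - <<'E'
from h import *
s=bot.state()
im=cv2.imread('pics/w4.png'); cv2.imwrite('pics/w4c.png',cv2.resize(im[90:270,220:340],None,fx=3.3,fy=3.3,interpolation=cv2.INTER_CUBIC))
for p in [(249,107),(323,107),(247,145),(321,245)]: print(p,px('wrist',*p,.008,s)*1e3)
print(nestcorn(480,-.5,85.9,67,154))
E
```

```text
(249, 107) [454.7899  81.0842   8.    ]
(323, 107) [521.6565  76.3339   8.    ]
(247, 145) [450.0122  46.4004   8.    ]
(321, 245) [513.4016 -56.6903   8.    ]
{(-1, -1): array([507.9, -79.7]), (-1, 1): array([441.1, -74.9]), (1, -1): array([518.9,  73.9]), (1, 1): array([452.1,  78.7])}
```

View pics/w4c.png

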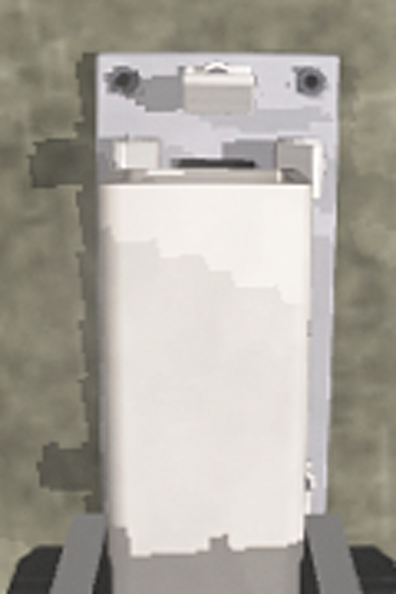

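Run:
```python
from h import *
s=bot.state(); Rt=R.from_quat(s['eef_rot']).as_matrix()
for t in ([.055,.0125,-.021],[.055,-.0125,-.021],[0.02,.0125,-.021],[0.02,-.0125,-.021]): print(t,proj('wrist',Rt@np.array(t)+s['position'],s))
print(220+103/3.3,220+308/3.3,90+184/3.3, 'lower',220+108/3.3,220+303/3.3,90+545/3.3)
f=lambda u,v:(220+u/3.3,90+v/3.3)
for p in [(97,53),(340,53),(333,250),(326,480)]: print(px('wrist',*f(*p),.008,s)*1e3)
```

```text
[0.055, 0.0125, -0.021] [[315.2328 155.3482]]
[0.055, -0.0125, -0.021] [[249.1722 155.3597]]
[0.02, 0.0125, -0.021] [[313.0037 241.8284]]
[0.02, -0.0125, -0.021] [[251.4111 241.8461]]
251.21212121212122 313.33333333333337 145.75757575757575 lower 252.72727272727272 311.8181818181818 255.15151515151516
[455.2163  81.9118   8.    ]
[521.7407  77.1966   8.    ]
[516.5755  22.1505   8.    ]
[511.5546 -46.366    8.    ]
```

Run:
```python
from h import *
im=read_camera('scene'); s=bot.state()
c=proj('scene',s['position'])[0].astype(int); print(c)
x,y=c; x=max(x,100)
cv2.imwrite('pics/s1.png',cv2.resize(im[y-75:y+75,x-100:x+100],None,fx=4,fy=4,interpolation=cv2.INTER_CUBIC)); print(x-100,y-75)
Rt=R.from_quat(s['eef_rot']).as_matrix()
for t in ([.055,.0125,-.021],[.055,-.0125,-.021],[-.055,.0125,-.021],[-.055,-.0125,-.021]): print(t,(proj('scene',Rt@np.array(t)+s['position'])[0]-[x-100,y-75])*4)
```

```text
[304 199]
204 124
[0.055, 0.0125, -0.021] [322.5326 293.1649]
[0.055, -0.0125, -0.021] [341.7305 314.3862]
[-0.055, 0.0125, -0.021] [461.0846 242.4333]
[-0.055, -0.0125, -0.021] [481.5812 262.1213]
```

View pics/s1.png

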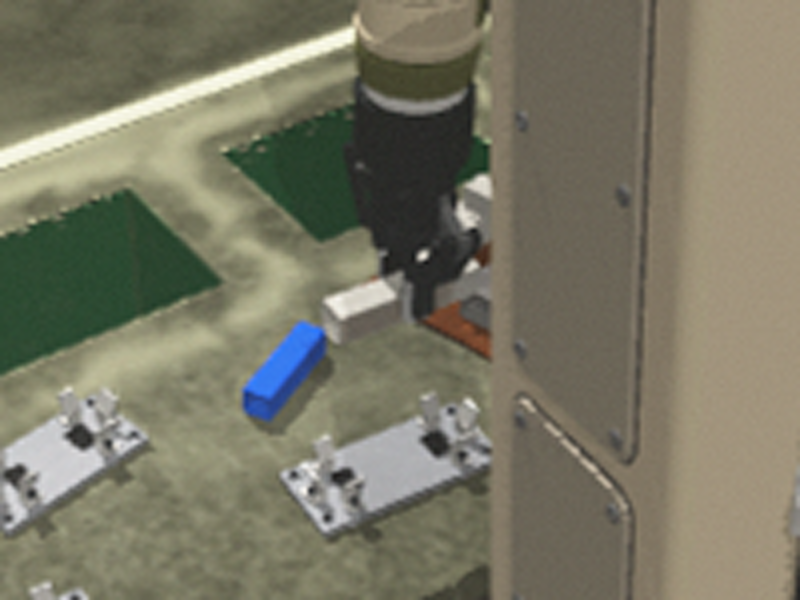

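>>> servo_tool:
  steps:
    - [20, 2, 0, -20, 0.2]
    - [20, 3.5, 1, -50, 0.2]
    - [20, 3.5, 1, -80, 0.2]
    - [20, 3.5, 1, -97, 0.2]
    - [20, 3.5, 1, -100, 0.2]
    - [20, 3.5, 1, -100, 0.2]

```text
clock: 6.4
position: [0.4828, 0.0001, 0.0626]
eef_rot: [0.732, 0.682, 0.001, -0.001]
contact_force: [-0.2, 0.5, -1.1]
finger_gap: 0.0238
```

Run:
```python
from h import *
s=bot.state(); print(s['position'],s['contact_force'],s['eef_rot'],s['q'])
im=read_camera('wrist')
cv2.imwrite('pics/w5.png',cv2.resize(im[50:270,150:410],None,fx=3,fy=2.7,interpolation=cv2.INTER_CUBIC))
```

```text
[0.4828 0.0001 0.0626] [-0.2113  0.5032 -1.1069] [ 0.7315  0.6818  0.0013 -0.0006] [-0.1679  0.2595 -0.4686  0.8422  0.0028  1.4732]
```

View pics/w5.png

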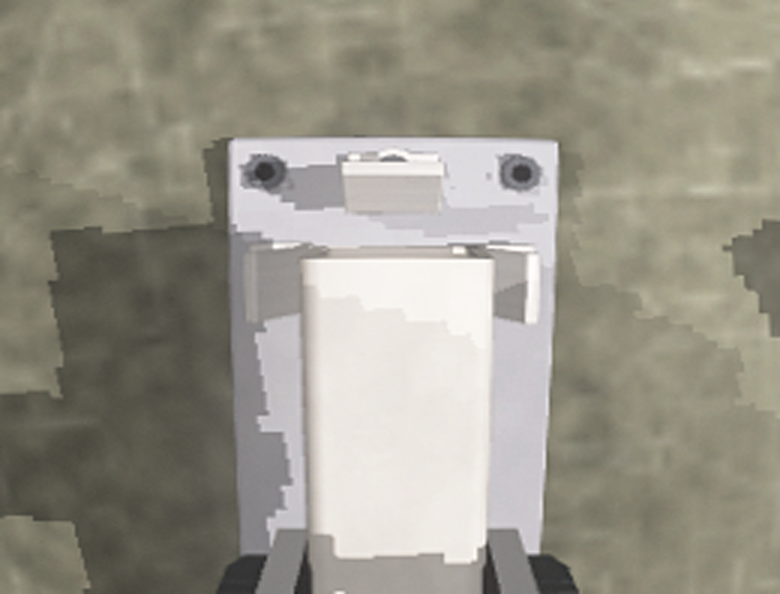

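Run:
```python
from h import *
s=bot.state(); f=lambda u,v:(150+u/3,50+v/2.7)
a=px('wrist',*f(230,140),.008,s)*1e3;b=px('wrist',*f(559,142),.008,s)*1e3
print(a,b,(a+b)/2,np.degrees(np.arctan2(*(b-a)[1::-1])))
for z in (.076,.08,.084):
  a=px('wrist',*f(303,258),z,s)*1e3;b=px('wrist',*f(492,258),z,s)*1e3
  print(z,a,b,(a+b)/2,np.linalg.norm(a-b),np.degrees(np.arctan2(*(b-a)[1::-1])))
```

```text
[455.2425  81.8697   8.    ] [521.5556  76.725    8.    ] [488.399   79.2973   8.    ] -4.436244950939624
0.076 [474.6472  58.875   76.    ] [499.896  57.098  76.   ] [487.2716  57.9865  76.    ] 25.3112630868417 -4.0258029354686515
0.08 [475.0436  59.1804  80.    ] [499.5188  57.4578  80.    ] [487.2812  58.3191  80.    ] 24.535812328410483 -4.025802935468644
0.084 [475.4399  59.4857  84.    ] [499.1417  57.8176  84.    ] [487.2908  58.6516  84.    ] 23.760361569979324 -4.025802935468677
```

>>> servo_tool:
  steps:
    - [20, -0.8, -0.6, -10, -0.3]
    - [20, -0.8, -0.6, -22, -0.3]
    - [20, -0.8, -0.6, -33, -0.3]
    - [20, -0.8, -0.6, -38, -0.3]
    - [20, -0.8, -0.6, -41, -0.3]
    - [20, -0.8, -0.6, -43, -0.3]
    - [20, -0.8, -0.6, -44, -0.3]

```text
clock: 7.32
position: [0.4825, -0.0005, 0.0191]
eef_rot: [0.733, 0.68, 0.002, -0.0]
contact_force: [-0.1, 0.3, -1.5]
finger_gap: 0.0243
```

>>> servo_tool:
  steps:
    - [20, 0, 0, -1, 0]
    - [20, 0, 0, -2, 0]
    - [20, 0, 0, -3, 0]
    - [20, 0, 0, -3, 0]

```text
clock: 7.82
position: [0.4825, -0.0005, 0.0161]
eef_rot: [0.733, 0.68, 0.002, -0.0]
contact_force: [-0.3, -0.0, -0.9]
finger_gap: 0.0239
```

Just about at contact height; release 0.7 mm lower and retreat.

>>> servo_tool:
  steps:
    - [20, 0, 0, -0.8, 0]
    - [20, 0, 0, -0.8, 0]
    - [45, 0, 0, -0.8, 0]
    - [45, 0, 0, -0.8, 0]
    - [45, 0, 0, 0, 0]
    - [45, 0, 0, 20, 0]
    - [45, 0, 0, 60, 0]
    - [45, 0, 0, 110, 0]
    - [45, 0, 0, 160, 0]
    - [45, 0, 0, 165, 0]

```text
clock: 9.07
position: [0.4851, -0.0009, 0.185]
eef_rot: [0.733, 0.68, 0.004, 0.003]
contact_force: [0.2, -0.2, -0.4]
finger_gap: 0.0453
```

Run:
```python
from h import *
s=bot.state(); print(s['position'],s['contact_force'],s['eef_rot'],s['q'])
im=read_camera('wrist')
cv2.imwrite('pics/w6.png',im)
im=read_camera('top'); cv2.imwrite('pics/t6.png',cv2.resize(im[130:280,240:440],None,fx=4,fy=4,interpolation=cv2.INTER_CUBIC))
```

```text
[ 0.4851 -0.0009  0.185 ] [ 0.2129 -0.2482 -0.4187] [0.7332 0.68   0.004  0.0029] [-0.1693  0.1524 -0.2771  1.1319  0.0028  1.4768]
```

View pics/w6.png

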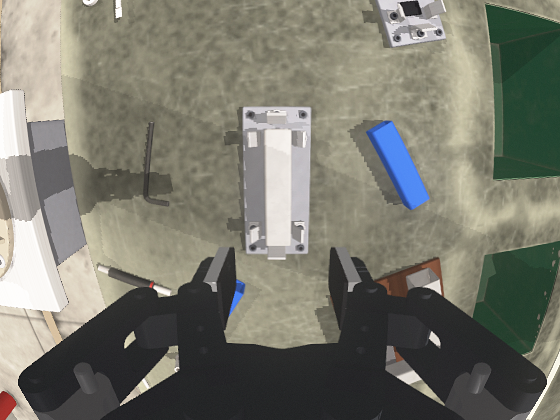

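View pics/t6.png

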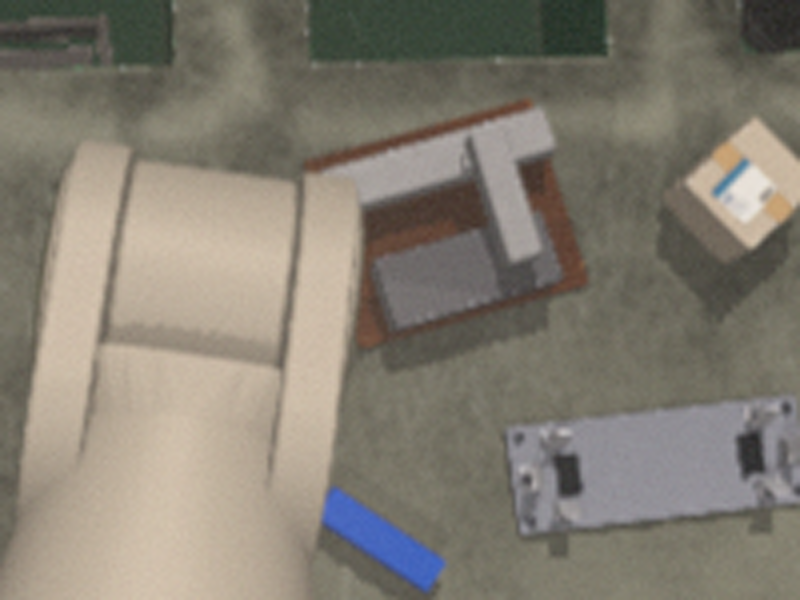

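Run:
```python
from h import *
im=cv2.imread('pics/w6.png')
cv2.imwrite('pics/w6c.png',cv2.resize(im[95:270,220:330],None,fx=4,fy=3.4,interpolation=cv2.INTER_CUBIC))
```

```text
(no output)
```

View pics/w6c.png

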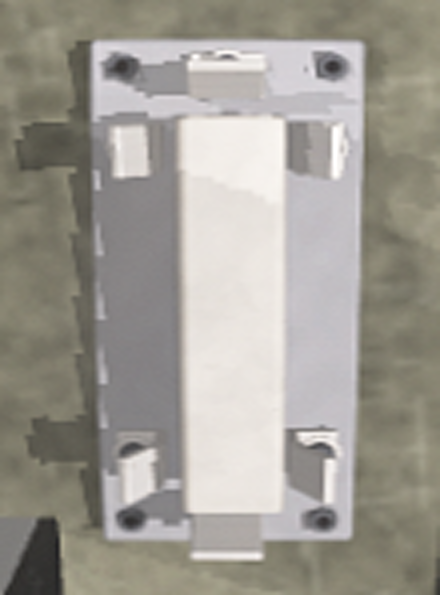

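Run:
```python
from h import *
s=bot.state(); f=lambda L:[(220+u/4,95+v/3.4) for u,v in L]
print(fitrect('wrist',f([(180,117),(185,513),(282,513),(286,117)]),.025,.11,.037,s))
print(fitrect('wrist',f([(92,40),(104,539),(353,540),(364,41)]),.067,.154,.008,s))
```

```text
(array([480.5,   4. ,  85.6]), np.float64(0.9))
(array([479. ,   4.2,  85.5]), np.float64(1.1))
```

>>> servo_tool:
  steps:
    - [50, 10, -15, 0, -5]
    - [50, 30, -50, 0, -15]
    - [50, 50, -85, 0, -25]
    - [50, 72, -120, 0, -35]
    - [50, 95, -155, 0, -45]
    - [50, 117, -190, 0, -55]
    - [50, 135, -220, -10, -65]
    - [50, 142, -232, -30, -71]
    - [50, 142, -232, -50, -71]
    - [50, 142, -232, -50, -71]

```text
clock: 10.42
position: [0.6226, -0.2316, 0.1272]
eef_rot: [0.992, 0.128, -0.002, -0.0]
contact_force: [-0.5, 0.9, -0.7]
finger_gap: 0.0502
```

Run:
```python
from h import *
s=bot.state(); print(s['position'],s['contact_force'],s['eef_rot'],s['q'])
im=read_camera('wrist')
cv2.imwrite('pics/w7.png',cv2.resize(im[70:270,170:430],None,fx=3,fy=3,interpolation=cv2.INTER_CUBIC))
```

```text
[ 0.6226 -0.2316  0.1272] [-0.5249  0.866  -0.7421] [ 0.9918  0.1276 -0.0019 -0.0005] [-0.4762  0.5326  0.1232  1.165  -0.0014  2.4094]
```

View pics/w7.png

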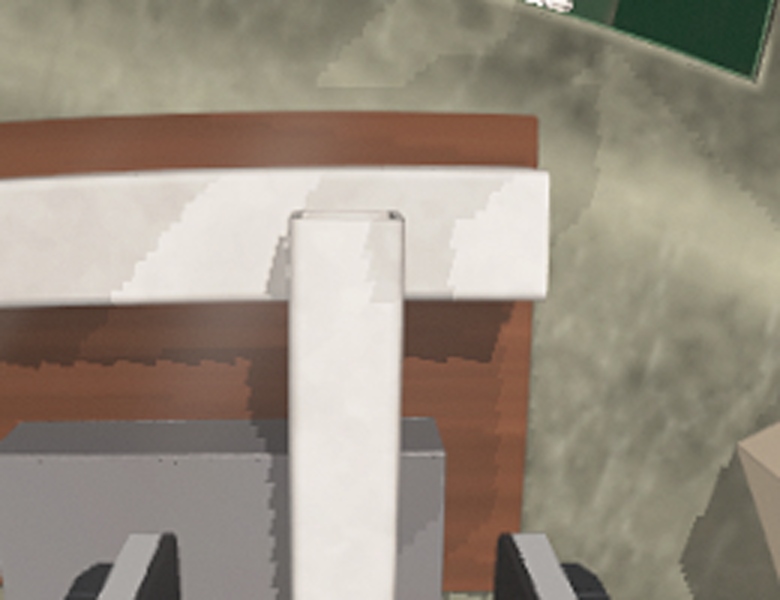

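Run:
```python
from h import *
s=bot.state(); f=lambda u,v:(170+u/3,70+v/3)
c=[(px('wrist',*f(a,v),.063,s)+px('wrist',*f(b,v),.063,s))*500 for a,b,v in[(290,404,220),(289.5,402,350),(290,397,590)]]
print(c); d=c[0]-c[2]; print(np.degrees(np.arctan2(d[1],d[0])))
e=d/np.linalg.norm(d); print('centre',c[0]-45*e)
```

```text
[array([ 674.0875, -220.3048,   63.    ]), array([ 646.3772, -227.3363,   63.    ]), array([ 589.8975, -241.7548,   63.    ])]
14.293773159973538
centre [ 630.4806 -231.415    63.    ]
```

>>> servo_tool:
  steps:
    - [50, 3, 0, -20, -0.4]
    - [50, 5.5, -0.5, -45, -0.4]
    - [50, 5.5, -0.5, -65, -0.4]
    - [50, 5.5, -0.5, -78, -0.4]
    - [50, 5.5, -0.5, -83, -0.4]
    - [50, 5.5, -0.5, -84, -0.4]
    - [50, 5.5, -0.5, -84, -0.4]

```text
clock: 11.35
position: [0.6295, -0.2326, 0.0459]
eef_rot: [0.992, 0.124, -0.0, 0.001]
contact_force: [-0.4, -0.2, -1.0]
finger_gap: 0.0499
```

Run:
```python
from h import *
s=bot.state(); print(s['position'],s['contact_force'],s['eef_rot'])
im=read_camera('wrist')
cv2.imwrite('pics/w8.png',im)
```

```text
[ 0.6295 -0.2326  0.0459] [-0.4077 -0.1761 -1.0477] [ 0.9922  0.1243 -0.0001  0.0007]
```

View pics/w8.png

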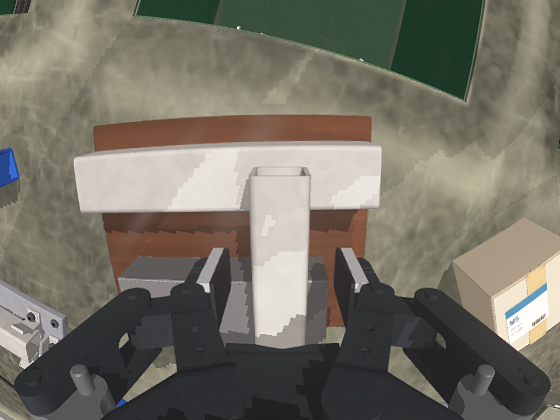

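>>> servo_tool:
  steps:
    - [50, -1, 0.8, -3.5, 0]
    - [50, -1, 0.8, -3.5, 0]
    - [20, -1, 0.8, -3.5, 0]
    - [20, -1, 0.8, -3.5, 0]
    - [20, -1, 0.8, -3.5, 0]
    - [20, -1, 0.8, -3.5, 0]
    - [20, -1, 0.8, -3.5, 0]
    - [20, -1, 0.8, -3.5, 0]

```text
clock: 12.4
position: [0.6287, -0.2318, 0.0428]
eef_rot: [0.992, 0.124, 0.0, 0.001]
contact_force: [-1.2, 0.7, 4.2]
finger_gap: 0.0237
```

>>> servo_tool:
  steps:
    - [20, 0, 0, 10, 0]
    - [20, 0, 0, 30, 0]
    - [20, 0, 0, 60, 0]
    - [20, 0, 0, 90, 0]
    - [20, 0, 0, 120, 0]
    - [20, 0, 0, 120, 0]

```text
clock: 13.15
position: [0.6301, -0.2326, 0.1654]
eef_rot: [0.992, 0.124, 0.002, 0.002]
contact_force: [-0.1, 0.2, -3.4]
finger_gap: 0.0238
```

>>> servo_tool:
  steps:
    - [20, 0, 20, 0, 5]
    - [20, 0, 65, 0, 15]
    - [20, -1, 115, 0, 25]
    - [20, -2, 165, 0, 35]
    - [20, -2, 215, 0, 45]
    - [20, -3, 265, 0, 55]
    - [20, -3, 315, 0, 65]
    - [20, -3, 365, 0, 75]
    - [20, -3, 415, 0, 83]
    - [20, -3, 436, 0, 86.6]

```text
clock: 14.4
position: [0.6256, 0.206, 0.1632]
eef_rot: [0.635, 0.773, 0.002, -0.001]
contact_force: [-0.3, -0.4, -1.9]
finger_gap: 0.0238
```

>>> servo_tool:
  steps:
    - [20, 0, 0, 0, 0]
    - [20, 0, 0, 0, 0]

```text
clock: 14.65
position: [0.6251, 0.2049, 0.162]
eef_rot: [0.635, 0.772, 0.001, -0.001]
contact_force: [0.3, -0.5, -1.1]
finger_gap: 0.0237
```

Run:
```python
from h import *
s=bot.state(); print(s['position'],s['contact_force'],s['eef_rot'],2*np.degrees(np.arctan2(s['eef_rot'][1],s['eef_rot'][0])),s['q'])
im=read_camera('wrist')
cv2.imwrite('pics/w9.png',im)
```

```text
[0.6251 0.2049 0.162 ] [ 0.2939 -0.4722 -1.1379] [ 0.6354  0.7722  0.001  -0.0013] 101.09720272029605 [0.1933 0.5001 0.1567 1.2276 0.0033 1.5704]
```

View pics/w9.png

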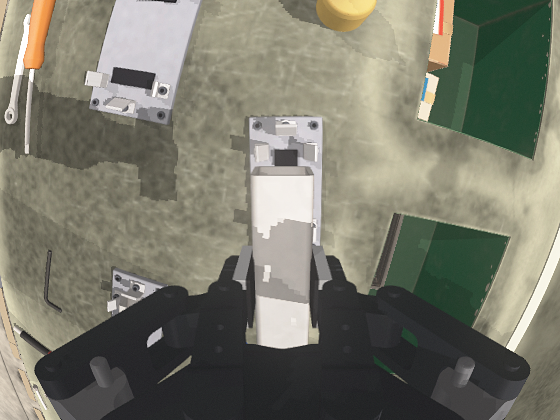

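```bash
cat >> h.py <<'E'
def rel(st,plate,tube,lp,lt,zt,zp=.008):
    """far edge corner pixels (left,right) of plate and of held tube top -> nest centre, tube centre, yaws (wrist)"""
    out=[]
    for (p,q),l,z in((plate,lp,zp),(tube,lt,zt)):
        a,b=px('wrist',*p,z,st)*1e3,px('wrist',*q,z,st)*1e3
        d=(b-a)[:2]; yaw=np.degrees(np.arctan2(d[1],d[0]))+90; y=np.radians(yaw)
        m=(a+b)[:2]/2-l*500*np.array([np.cos(y),np.sin(y)]); out.append((m,yaw,np.linalg.norm(d)))
    print('nest',out[0]); print('tube',out[1]); print('move',out[0][0]-out[1][0],out[0][1]-out[1][1])
E
python3 - <<'E'
from h import *
s=bot.state()
rel(s,[(249.5,117),(323,117)],[(252,175.5),(313,175.5)],.134,.09,s['position'][2]+.018)
E
```

```text
nest (array([628.9931, 208.8305]), np.float64(101.18706682109347), np.float64(66.79321063265027))
tube (array([625.4706, 206.1005]), np.float64(101.04868972424178), np.float64(23.950337384795272))
move [3.5225 2.73  ] 0.1383770968516842
```

>>> servo_tool:
  steps:
    - [20, 2, 1, -20, 0]
    - [20, 3, 2, -50, 0]
    - [20, 3, 2, -80, 0]
    - [20, 3, 2, -97, 0]
    - [20, 3, 2, -100, 0]
    - [20, 3, 2, -100, 0]

```text
clock: 15.45
position: [0.6291, 0.2061, 0.0633]
eef_rot: [0.636, 0.772, 0.002, -0.001]
contact_force: [0.2, -1.0, -1.3]
finger_gap: 0.0239
```

Run:
```python
from h import *
s=bot.state(); print(s['position'],s['contact_force'],s['eef_rot'],2*np.degrees(np.arctan2(s['eef_rot'][1],s['eef_rot'][0])))
im=read_camera('wrist')
cv2.imwrite('pics/w10.png',cv2.resize(im[70:270,190:390],None,fx=3,fy=3,interpolation=cv2.INTER_CUBIC))
```

```text
[0.6291 0.2061 0.0633] [ 0.2112 -1.0104 -1.2758] [ 0.6359  0.7717  0.0017 -0.0007] 101.02006416008477
```

View pics/w10.png

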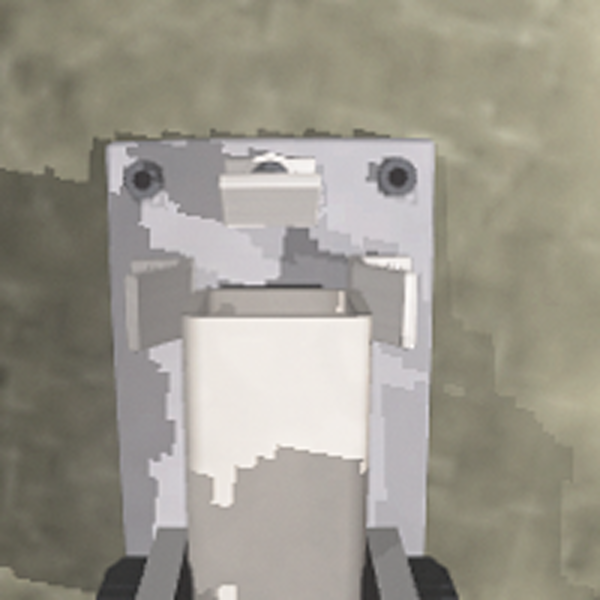

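Run:
```python
from h import *
s=bot.state(); f=lambda u,v:(190+u/3,70+v/3)
rel(s,[f(106,142),f(436,141)],[f(184,317),f(372,317)],.134,.09,s['position'][2]+.018)
```

```text
nest (array([628.2316, 209.3895]), np.float64(101.14563596976173), np.float64(67.17906608141732))
tube (array([629.4571, 207.9653]), np.float64(101.00404907204171), np.float64(24.611313230697593))
move [-1.2255  1.4242] 0.14158689772001765
```

>>> servo_tool:
  steps:
    - [20, -1, 1.2, -10, 0]
    - [20, -1, 1.2, -22, 0]
    - [20, -1, 1.2, -33, 0]
    - [20, -1, 1.2, -38, 0]
    - [20, -1, 1.2, -42, 0]
    - [20, -1, 1.2, -44, 0]
    - [20, -1, 1.2, -45.5, 0]
    - [20, -1, 1.2, -46, 0]
    - [20, -1, 1.2, -46, 0]

```text
clock: 16.62
position: [0.6285, 0.2076, 0.0179]
eef_rot: [0.636, 0.772, 0.002, -0.0]
contact_force: [0.1, 0.4, -3.2]
finger_gap: 0.0237
```

>>> servo_tool:
  steps:
    - [20, 0, 0, -1.3, 0]
    - [20, 0, 0, -1.3, 0]
    - [45, 0, 0, -1.3, 0]
    - [45, 0, 0, -1.3, 0]
    - [45, 0, 0, 0, 0]
    - [45, 0, 0, 20, 0]
    - [45, 0, 0, 60, 0]
    - [45, 0, 0, 110, 0]
    - [45, 0, 0, 165, 0]
    - [45, 0, 0, 165, 0]

```text
clock: 17.88
position: [0.6317, 0.2082, 0.1893]
eef_rot: [0.636, 0.772, 0.006, 0.003]
contact_force: [1.1, 0.3, -0.5]
finger_gap: 0.0452
```

Run:
```python
from h import *
s=bot.state(); print(s['position'],s['contact_force'],s['eef_rot'],2*np.degrees(np.arctan2(s['eef_rot'][1],s['eef_rot'][0])))
im=read_camera('wrist')
cv2.imwrite('pics/w11.png',cv2.resize(im[70:270,190:390],None,fx=3,fy=3,interpolation=cv2.INTER_CUBIC))
```

```text
[0.6317 0.2082 0.1893] [ 1.1346  0.3365 -0.4687] [0.6358 0.7718 0.0064 0.003 ] 101.03837942210427
```

View pics/w11.png

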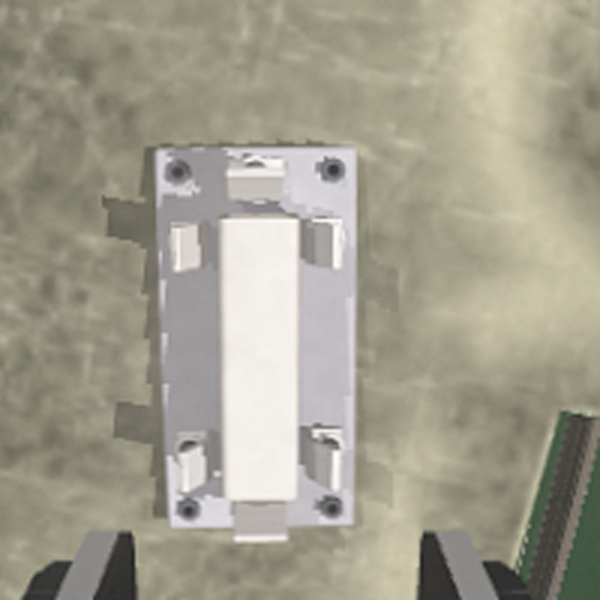

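>>> servo_tool:
  steps:
    - [57, 2, -30, 0, 0]
    - [57, 5, -80, 0, 1]
    - [57, 8, -135, 0, 2]
    - [57, 11, -190, 0, 3]
    - [57, 14, -245, 0, 4]
    - [57, 17, -300, 0, 4]
    - [57, 20, -350, 0, 4]
    - [57, 23, -385, -15, 4]
    - [57, 25, -400, -30, 4]
    - [57, 25, -401, -35, 4]

```text
clock: 19.18
position: [0.654, -0.1928, 0.1482]
eef_rot: [0.609, 0.793, 0.004, -0.001]
contact_force: [-0.3, -0.2, 0.3]
finger_gap: 0.0568
```

>>> servo_tool:
  steps:
    - [57, 0, 0, 0, 0]
    - [57, 0, 0, 0, 0]

```text
clock: 19.42
position: [0.654, -0.1912, 0.1484]
eef_rot: [0.608, 0.794, 0.004, -0.001]
contact_force: [0.3, 0.8, -0.1]
finger_gap: 0.0571
```

Run:
```python
from h import *
s=bot.state(); print(s['position'],s['contact_force'],s['eef_rot'],2*np.degrees(np.arctan2(s['eef_rot'][1],s['eef_rot'][0])),s['q'])
im=read_camera('wrist')
cv2.imwrite('pics/w12.png',cv2.resize(im[40:300,120:440],None,fx=2.5,fy=2.3,interpolation=cv2.INTER_CUBIC))
```

```text
[ 0.654  -0.1912  0.1484] [ 0.3383  0.7604 -0.1365] [ 0.6082  0.7938  0.0043 -0.001 ] 105.08710028561518 [-0.406   0.5523  0.2088  1.2273  0.0088  0.9015]
```

View pics/w12.png

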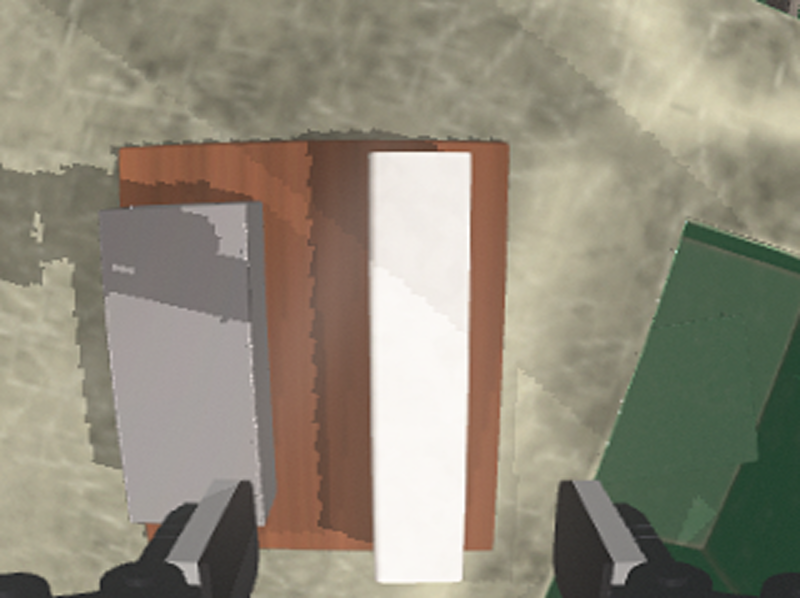

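Run:
```python
from h import *
s=bot.state(); f=lambda L:[(120+u/2.5,40+v/2.3) for u,v in L]
print(fitrect('wrist',f([(369,152),(377,582),(462,582),(471,154)]),.032,.16,.038,s))
print(fitrect('wrist',f([(100,210),(130,523),(265,527),(247,203)]),.05,.12,.038,s))
```

```text
(array([ 660.4, -191.5,  -74.8]), np.float64(0.8))
(array([ 583. , -208.5,  -74.8]), np.float64(0.3))
```

>>> servo_tool:
  steps:
    - [57, 2, -1, -20, 0]
    - [57, 4.5, -1.8, -45, 0]
    - [57, 4.5, -1.8, -70, 0]
    - [57, 4.5, -1.8, -84, 0]
    - [57, 4.5, -1.8, -88, 0]
    - [57, 4.5, -1.8, -88, 0]

```text
clock: 20.23
position: [0.6592, -0.1932, 0.0615]
eef_rot: [0.608, 0.794, 0.004, -0.0]
contact_force: [-0.3, -0.6, -0.7]
finger_gap: 0.057
```

Run:
```python
from h import *
s=bot.state(); print(s['position'],s['contact_force'],s['eef_rot'],2*np.degrees(np.arctan2(s['eef_rot'][1],s['eef_rot'][0])))
im=read_camera('wrist')
cv2.imwrite('pics/w13.png',cv2.resize(im[40:300,120:440],None,fx=2.5,fy=2.3,interpolation=cv2.INTER_CUBIC))
```

```text
[ 0.6592 -0.1932  0.0615] [-0.3182 -0.5615 -0.6511] [ 0.6081  0.7939  0.0045 -0.0001] 105.09810681347062
```

View pics/w13.png

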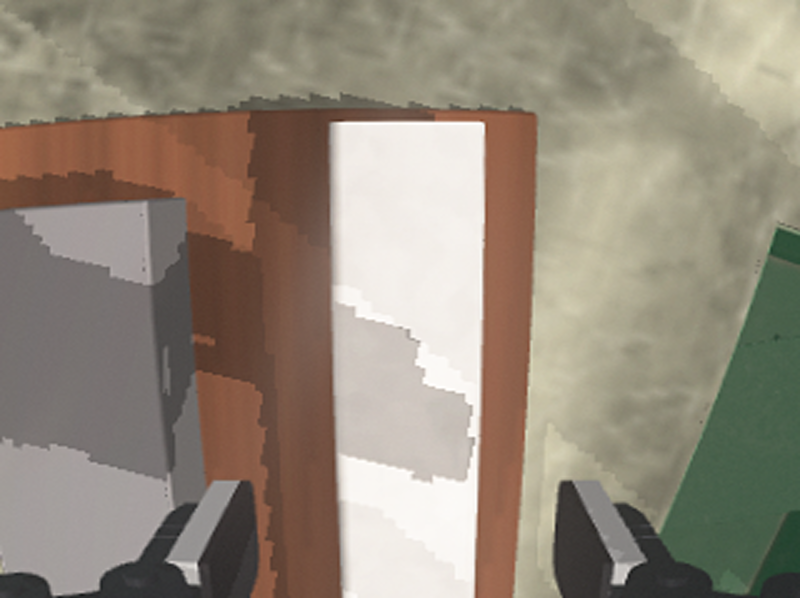

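>>> servo_tool:
  steps:
    - [57, 0, 0, -12, 0]
    - [57, 0, 0, -28, 0]
    - [57, 0, 0, -40, 0]
    - [57, 0, 0, -46, 0]
    - [57, 0, 0, -47.5, 0]
    - [57, 0, 0, -47.5, 0]
    - [57, 0, 0, -47.5, 0]

```text
clock: 21.15
position: [0.6599, -0.1935, 0.015]
eef_rot: [0.608, 0.794, 0.005, 0.001]
contact_force: [0.8, -0.0, -0.4]
finger_gap: 0.0575
```

>>> servo_tool:
  steps:
    - [25, 0, 0, 0, 0]
    - [25, 0, 0, 0, 0]
    - [25, 0, 0, 0, 0]
    - [25, 0, 0, 0, 0]
    - [25, 0, 0, 0, 0]
    - [25, 0, 0, 0, 0]

```text
clock: 21.9
position: [0.6604, -0.1938, 0.0158]
eef_rot: [0.608, 0.794, 0.005, 0.001]
contact_force: [-0.3, 0.2, 5.1]
finger_gap: 0.0309
```

>>> servo_tool:
  steps:
    - [25, 0, 0, 8, 0]
    - [25, 0, 0, 25, 0]
    - [25, 0, 0, 55, 0]
    - [25, 0, 0, 90, 0]
    - [25, 0, 0, 125, 0]
    - [25, 0, 0, 150, 0]
    - [25, 0, 0, 150, 0]

```text
clock: 22.78
position: [0.6619, -0.1944, 0.1692]
eef_rot: [0.608, 0.794, 0.006, 0.004]
contact_force: [-0.2, -0.5, -1.3]
finger_gap: 0.0308
```

>>> servo_tool:
  steps:
    - [25, -15, -10, 0, 0]
    - [25, -50, -35, 0, -2]
    - [25, -90, -62, 0, -4]
    - [25, -130, -90, 0, -6]
    - [25, -165, -114, 0, -8]
    - [25, -195, -135, 0, -10]
    - [25, -210, -145, 0, -10.7]
    - [25, -213, -147, 0, -10.7]
    - [25, -213, -147, 0, -10.7]
    - [25, -213, -147, 0, -10.7]

```text
clock: 24.02
position: [0.4497, -0.3407, 0.1691]
eef_rot: [0.679, 0.734, 0.005, 0.005]
contact_force: [0.9, 0.5, -2.2]
finger_gap: 0.0309
```

Run:
```python
from h import *
s=bot.state(); print(s['position'],s['contact_force'],s['eef_rot'],2*np.degrees(np.arctan2(s['eef_rot'][1],s['eef_rot'][0])),s['q'])
im=read_camera('wrist')
cv2.imwrite('pics/w14.png',im)
```

```text
[ 0.4497 -0.3407  0.1691] [ 0.9421  0.4631 -2.2391] [0.6789 0.7342 0.0053 0.0046] 94.48589352782282 [-0.7966  0.3096 -0.1131  1.1395  0.011   0.6959]
```

View pics/w14.png

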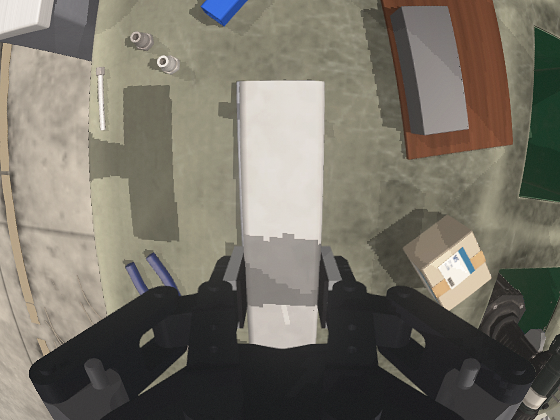

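>>> servo_tool:
  steps:
    - [25, 0, 0, -20, 0]
    - [25, 0, 0, -45, 0]
    - [25, 0, 0, -70, 0]
    - [25, 0, 0, -90, 0]
    - [25, 0, 0, -98, 0]
    - [25, 0, 0, -100, 0]
    - [25, 0, 0, -100, 0]

```text
clock: 24.95
position: [0.4503, -0.341, 0.0698]
eef_rot: [0.679, 0.734, 0.005, 0.005]
contact_force: [-0.5, 0.1, -2.2]
finger_gap: 0.0308
```

Run:
```python
from h import *
s=bot.state(); print(s['position'],s['contact_force'],s['eef_rot'],2*np.degrees(np.arctan2(s['eef_rot'][1],s['eef_rot'][0])))
im=read_camera('wrist')
cv2.imwrite('pics/w15.png',cv2.resize(im[30:260,180:380],None,fx=3,fy=2.6,interpolation=cv2.INTER_CUBIC))
```

```text
[ 0.4503 -0.341   0.0698] [-0.496   0.1165 -2.1866] [0.6787 0.7344 0.0052 0.0052] 94.51443207711876
```

View pics/w15.png

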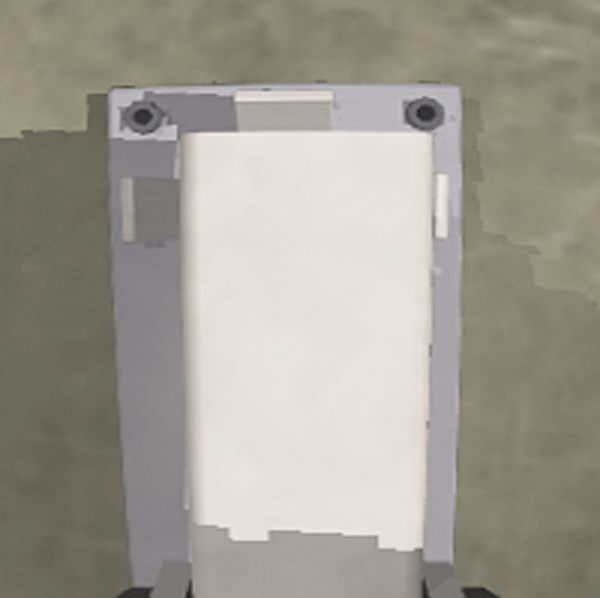

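Run:
```python
from h import *
s=bot.state(); f=lambda u,v:(180+u/3,30+v/2.6)
rel(s,[f(107,87),f(462,86)],[f(181,132),f(434,133)],.204,.16,s['position'][2]+.020)
print([px('wrist',*f(u,v),.008,s)*1e3 for u,v in [(119,400),(135,560),(458,400),(453,560)]])
```

```text
nest (array([ 446.5943, -338.6727]), np.float64(94.46247526764174), np.float64(74.0964480316226))
tube (array([ 449.8498, -337.7392]), np.float64(94.34963697984857), np.float64(31.554132715580074))
move [-3.2555 -0.9335] 0.11283828779316707
[array([ 408.8229, -317.2776,    8.    ]), array([ 413.5419, -360.104 ,    8.    ]), array([ 482.1209, -311.8042,    8.    ]), array([ 486.289 , -354.7609,    8.    ])]
```

>>> servo_tool:
  steps:
    - [25, -2, -0.5, -6, 0]
    - [25, -3.2, -1, -16, 0]
    - [25, -3.2, -1, -28, 0]
    - [25, -3.2, -1, -37, 0]
    - [25, -3.2, -1, -42, 0]
    - [25, -3.2, -1, -45, 0]
    - [25, -3.2, -1, -46, 0]
    - [25, -3.2, -1, -46.5, 0]
    - [25, -3.2, -1, -46.5, 0]

```text
clock: 26.12
position: [0.4473, -0.3423, 0.0237]
eef_rot: [0.679, 0.734, 0.005, 0.006]
contact_force: [0.1, -0.3, -2.4]
finger_gap: 0.0304
```

>>> servo_tool:
  steps:
    - [25, 0, 0, -1, 0]
    - [25, 0, 0, -1.7, 0]
    - [25, 0, 0, -1.7, 0]

```text
clock: 26.5
position: [0.4474, -0.3423, 0.0221]
eef_rot: [0.679, 0.734, 0.005, 0.006]
contact_force: [-0.3, 0.0, -0.8]
finger_gap: 0.0309
```

Force is starting to unload: contact. Release and rise.

>>> servo_tool:
  steps:
    - [25, 0, 0, -0.5, 0]
    - [55, 0, 0, -0.5, 0]
    - [55, 0, 0, -0.5, 0]
    - [55, 0, 0, -0.5, 0]
    - [55, 0, 0, 5, 0]
    - [55, 0, 0, 25, 0]
    - [55, 0, 0, 60, 0]
    - [55, 0, 0, 110, 0]
    - [55, 0, 0, 160, 0]
    - [55, 0, 0, 160, 0]

```text
clock: 27.75
position: [0.4495, -0.3445, 0.1874]
eef_rot: [0.679, 0.734, 0.005, 0.01]
contact_force: [0.5, 1.0, -0.3]
finger_gap: 0.0551
```

Run:
```python
from h import *
s=bot.state(); print(s['position'],s['contact_force'],s['eef_rot'],2*np.degrees(np.arctan2(s['eef_rot'][1],s['eef_rot'][0])))
im=read_camera('wrist')
cv2.imwrite('pics/w16.png',cv2.resize(im[30:290,180:390],None,fx=3,fy=2.3,interpolation=cv2.INTER_CUBIC))
```

```text
[ 0.4495 -0.3445  0.1874] [ 0.4642  0.9905 -0.305 ] [0.6786 0.7344 0.005  0.0104] 94.51734051956132
```

View pics/w16.png

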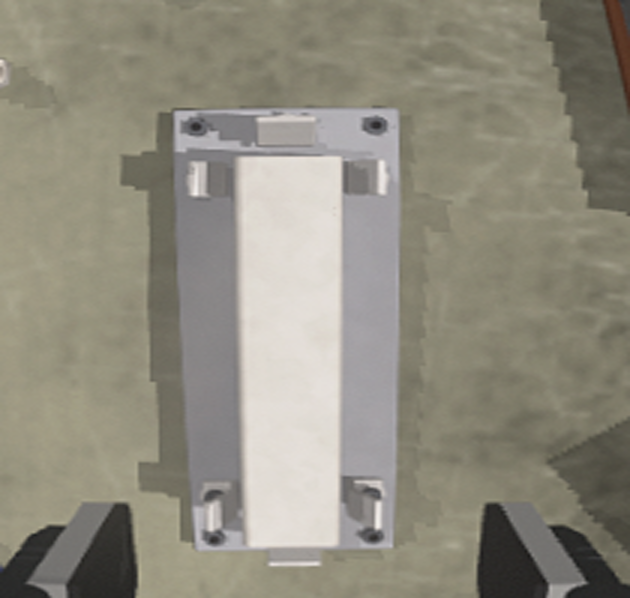

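>>> servo_tool:
  steps:
    - [76, 10, 10, 0, 0]
    - [76, 35, 35, 0, 2]
    - [76, 65, 65, 0, 4]
    - [76, 95, 95, 0, 7]
    - [76, 120, 120, -10, 9]
    - [76, 131, 131, -25, 10.5]
    - [76, 133, 134, -37, 10.7]
    - [76, 133, 134, -37, 10.7]
    - [76, 133, 134, -37, 10.7]

```text
clock: 28.92
position: [0.5808, -0.2104, 0.1478]
eef_rot: [0.608, 0.794, 0.006, 0.008]
contact_force: [-0.2, 0.2, 1.1]
finger_gap: 0.0763
```

Run:
```python
from h import *
s=bot.state(); print(s['position'],s['contact_force'],s['eef_rot'],2*np.degrees(np.arctan2(s['eef_rot'][1],s['eef_rot'][0])),R.from_quat(s['eef_rot']).as_matrix()[:,2])
im=read_camera('wrist')
cv2.imwrite('pics/w17.png',cv2.resize(im[40:300,120:440],None,fx=2.5,fy=2.3,interpolation=cv2.INTER_CUBIC))
```

```text
[ 0.5808 -0.2104  0.1478] [-0.1665  0.2154  1.0575] [0.6079 0.7939 0.0057 0.0077] 105.11632605220179 [ 0.0192 -0.0004 -0.9998]
```

View pics/w17.png

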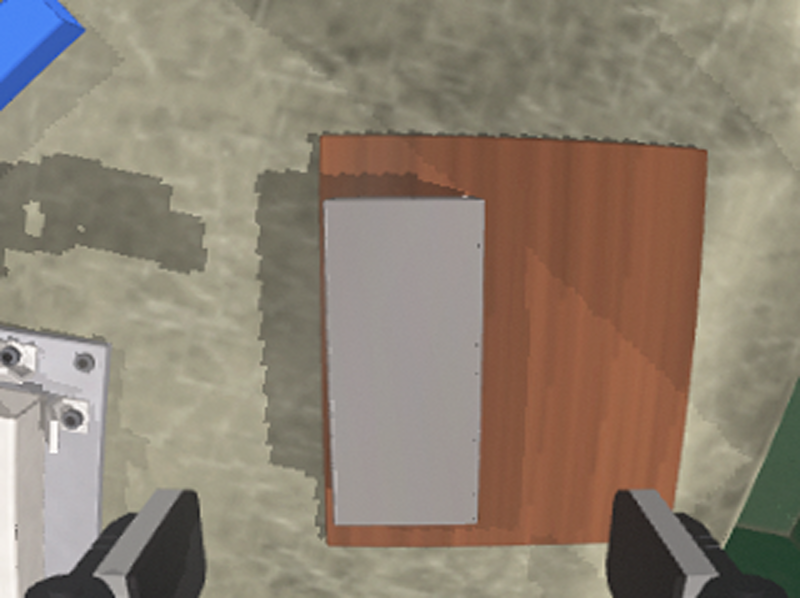

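Run:
```python
from h import *
s=bot.state(); f=lambda L:[(120+u/2.5,40+v/2.3) for u,v in L]
print(fitrect('wrist',f([(323,200),(335,524),(477,524),(485,200)]),.05,.12,.038,s))
```

```text
(array([ 583. , -208.3,  -74.7]), np.float64(0.7))
```

Descend partway to (583.3, -210) and check against the fingers.

>>> servo_tool:
  steps:
    - [76, 1, 0, -20, 0.2]
    - [76, 2, 0.4, -45, 0.2]
    - [76, 2, 0.4, -68, 0.2]
    - [76, 2, 0.4, -80, 0.2]
    - [76, 2, 0.4, -83, 0.2]
    - [76, 2, 0.4, -83, 0.2]

```text
clock: 29.72
position: [0.5835, -0.2106, 0.066]
eef_rot: [0.607, 0.795, 0.006, 0.009]
contact_force: [-0.5, -0.1, 0.2]
finger_gap: 0.0763
```

Run:
```python
from h import *
s=bot.state(); print(s['position'],s['contact_force'],s['eef_rot'],2*np.degrees(np.arctan2(s['eef_rot'][1],s['eef_rot'][0])))
im=read_camera('wrist')
cv2.imwrite('pics/w18.png',cv2.resize(im[40:300,120:440],None,fx=2.5,fy=2.3,interpolation=cv2.INTER_CUBIC))
```

```text
[ 0.5835 -0.2106  0.066 ] [-0.521  -0.1142  0.2155] [0.6067 0.7949 0.0059 0.0087] 105.29438383792346
```

View pics/w18.png

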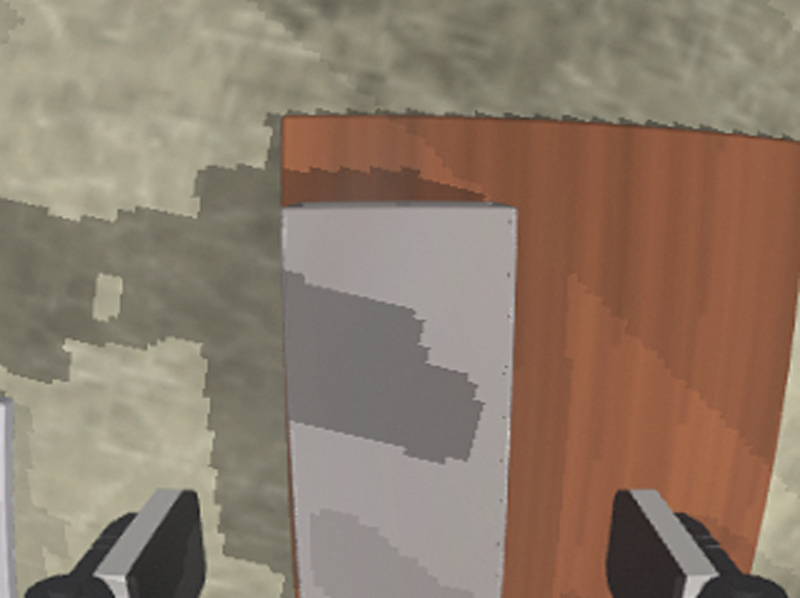

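>>> servo_tool:
  steps:
    - [76, -1, -0.2, -12, 0]
    - [76, -1, -0.2, -28, 0]
    - [76, -1, -0.2, -42, 0]
    - [76, -1, -0.2, -49, 0]
    - [76, -1, -0.2, -51.5, 0]
    - [76, -1, -0.2, -51.5, 0]
    - [76, -1, -0.2, -51.5, 0]

```text
clock: 30.65
position: [0.5832, -0.211, 0.0153]
eef_rot: [0.607, 0.795, 0.006, 0.009]
contact_force: [-0.6, -0.2, -0.4]
finger_gap: 0.0759
```

>>> servo_tool:
  steps:
    - [42, 0, 0, 0, 0]
    - [42, 0, 0, 0, 0]
    - [42, 0, 0, 0, 0]
    - [42, 0, 0, 0, 0]
    - [42, 0, 0, 0, 0]
    - [42, 0, 0, 0, 0]

```text
clock: 31.4
position: [0.5839, -0.2113, 0.0162]
eef_rot: [0.607, 0.795, 0.006, 0.01]
contact_force: [0.7, 0.2, 5.4]
finger_gap: 0.049
```

>>> servo_tool:
  steps:
    - [42, 0, 0, 8, 0]
    - [42, 0, 0, 25, 0]
    - [42, 0, 0, 55, 0]
    - [42, 0, 0, 90, 0]
    - [42, 0, 0, 120, 0]
    - [42, 0, 0, 145, 0]
    - [42, 0, 0, 145, 0]
    - [42, 0, 0, 145, 0]

```text
clock: 32.4
position: [0.5834, -0.2111, 0.1605]
eef_rot: [0.607, 0.795, 0.006, 0.01]
contact_force: [-0.4, -0.6, -2.3]
finger_gap: 0.0487
```

>>> servo_tool:
  steps:
    - [42, -3, 20, 0, 0]
    - [42, -15, 65, 0, -2]
    - [42, -30, 120, 0, -4]
    - [42, -45, 175, 0, -6]
    - [42, -57, 230, 0, -8]
    - [42, -69, 285, 0, -10]
    - [42, -81, 340, 0, -12]
    - [42, -93, 395, 0, -14]
    - [42, -104, 450, 0, -16]
    - [42, -111, 490, 0, -17.5]

```text
clock: 33.65
position: [0.4696, 0.2814, 0.1594]
eef_rot: [0.72, 0.694, 0.003, 0.01]
contact_force: [1.0, 0.2, -2.0]
finger_gap: 0.0487
```

>>> servo_tool:
  steps:
    - [42, -5, 15, 0, -1]
    - [42, -5, 20, 0, -1]
    - [42, -5, 25, 0, -1]
    - [42, -5, 25, 0, -1]

```text
clock: 34.15
position: [0.4647, 0.306, 0.1592]
eef_rot: [0.726, 0.687, 0.003, 0.01]
contact_force: [-0.4, -1.1, -0.9]
finger_gap: 0.0488
```

Run:
```python
from h import *
s=bot.state(); print(s['position'],s['contact_force'],s['eef_rot'],2*np.degrees(np.arctan2(s['eef_rot'][1],s['eef_rot'][0])),s['q'])
im=read_camera('wrist')
cv2.imwrite('pics/w19.png',im)
```

```text
[0.4647 0.306  0.1592] [-0.4055 -1.143  -0.9145] [0.7262 0.6874 0.0032 0.01  ] 86.86116031367513 [ 0.4473  0.3    -0.1517  1.1068 -0.017   2.0728]
```

View pics/w19.png

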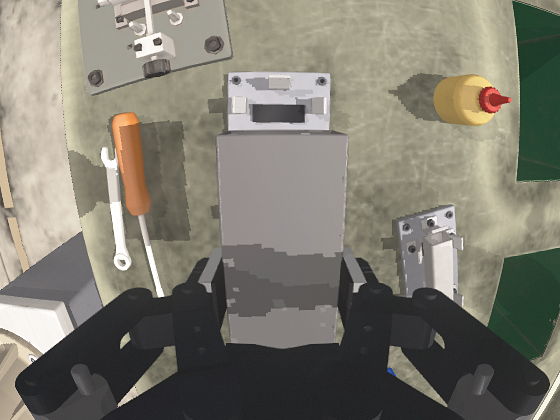

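Run:
```python
from h import *
s=bot.state()
rel(s,[(227,73),(330,73.5)],[(217,134),(348,135)],.164,.12,s['position'][2]+.020)
```

```text
nest (array([465.6276, 332.9135]), np.float64(86.51605523892663), np.float64(92.01487828571949))
tube (array([464.306 , 309.2083]), np.float64(86.34002557471555), np.float64(49.78401306684338))
move [ 1.3216 23.7053] 0.1760296642110717
```

>>> servo_tool:
  steps:
    - [42, 0.5, 8, -5, 0]
    - [42, 1, 20, -25, 0]
    - [42, 1.3, 23.7, -50, 0]
    - [42, 1.3, 23.7, -72, 0]
    - [42, 1.3, 23.7, -84, 0]
    - [42, 1.3, 23.7, -88, 0]
    - [42, 1.3, 23.7, -88, 0]

```text
clock: 35.08
position: [0.4664, 0.3296, 0.0716]
eef_rot: [0.726, 0.687, 0.004, 0.01]
contact_force: [-1.1, 1.3, -1.6]
finger_gap: 0.0486
```

Run:
```python
from h import *
s=bot.state(); print(s['position'],s['contact_force'],s['eef_rot'],2*np.degrees(np.arctan2(s['eef_rot'][1],s['eef_rot'][0])))
im=read_camera('wrist')
cv2.imwrite('pics/w20.png',cv2.resize(im[40:270,160:410],None,fx=3,fy=2.6,interpolation=cv2.INTER_CUBIC))
```

```text
[0.4664 0.3296 0.0716] [-1.1051  1.2817 -1.5702] [0.7264 0.6872 0.0035 0.0101] 86.8215651782425
```

View pics/w20.png

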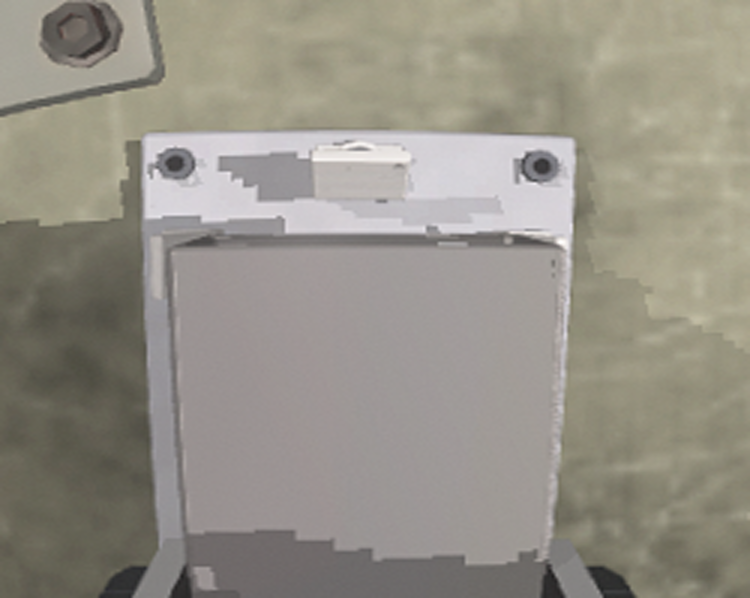

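Run:
```python
from h import *
s=bot.state(); f=lambda u,v:(160+u/3,40+v/2.6)
rel(s,[f(143,133),f(575,137)],[f(171,247),f(563,247)],.164,.12,s['position'][2]+.020)
```

```text
nest (array([465.8343, 333.9249]), np.float64(86.18120919402429), np.float64(91.32272673292914))
tube (array([466.4885, 332.8566]), np.float64(86.75988977571748), np.float64(49.677502146347265))
move [-0.6542  1.0683] -0.5786805816931917
```

>>> servo_tool:
  steps:
    - [42, -0.6, 0.8, -8, -0.3]
    - [42, -0.6, 0.8, -18, -0.3]
    - [42, -0.6, 0.8, -29, -0.3]
    - [42, -0.6, 0.8, -38, -0.3]
    - [42, -0.6, 0.8, -43, -0.3]
    - [42, -0.6, 0.8, -46, -0.3]
    - [42, -0.6, 0.8, -47.5, -0.3]
    - [42, -0.6, 0.8, -48, -0.3]
    - [42, -0.6, 0.8, -48, -0.3]

```text
clock: 36.25
position: [0.4662, 0.3306, 0.0242]
eef_rot: [0.728, 0.685, 0.004, 0.01]
contact_force: [0.7, -0.3, -1.8]
finger_gap: 0.0487
```

>>> servo_tool:
  steps:
    - [42, 0, 0, -1, 0]
    - [42, 0, 0, -2, 0]
    - [42, 0, 0, -2, 0]

```text
clock: 36.62
position: [0.4663, 0.3306, 0.0222]
eef_rot: [0.728, 0.685, 0.004, 0.01]
contact_force: [-0.0, 0.3, -1.4]
finger_gap: 0.0488
```

>>> servo_tool:
  steps:
    - [42, 0, 0, -0.6, 0]
    - [42, 0, 0, -0.6, 0]
    - [76, 0, 0, -0.6, 0]
    - [76, 0, 0, -0.6, 0]
    - [76, 0, 0, -0.6, 0]
    - [76, 0, 0, 5, 0]
    - [76, 0, 0, 25, 0]
    - [76, 0, 0, 60, 0]
    - [76, 0, 0, 110, 0]
    - [76, 0, 0, 160, 0]

```text
clock: 37.88
position: [0.466, 0.3305, 0.1839]
eef_rot: [0.728, 0.685, 0.004, 0.01]
contact_force: [0.7, -0.8, -0.4]
finger_gap: 0.0764
```

Run:
```python
from h import *
s=bot.state(); print(s['position'],s['contact_force'],s['eef_rot'],s['finger_gap'])
im=read_camera('wrist')
cv2.imwrite('pics/w21.png',cv2.resize(im[40:290,160:410],None,fx=3,fy=2.4,interpolation=cv2.INTER_CUBIC))
```

```text
[0.466  0.3305 0.1839] [ 0.7482 -0.7674 -0.351 ] [0.7282 0.6853 0.004  0.0102] 0.07638126513364005
```

View pics/w21.png

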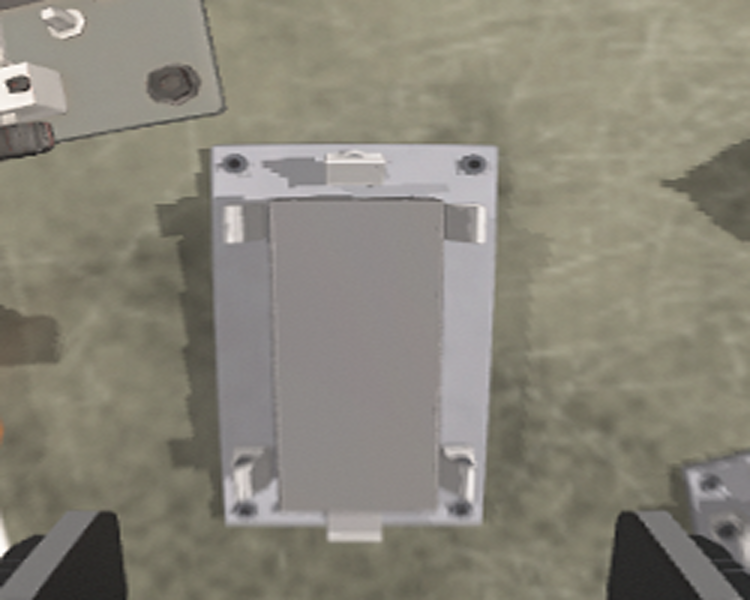

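>>> servo_tool:
  steps:
    - [76, 0, 0, 20, 0]
    - [76, -10, -40, 30, 0]
    - [76, -20, -90, 30, 0]
    - [76, -30, -140, 30, 0]
    - [76, -40, -180, 30, 0]
    - [76, -40, -180, 30, 0]
    - [76, -40, -180, 30, 0]

```text
clock: 38.8
position: [0.4294, 0.1523, 0.2219]
eef_rot: [0.728, 0.685, 0.01, 0.012]
contact_force: [0.0, 0.5, 0.1]
finger_gap: 0.0762
```

Run:
```python
from h import *
s=bot.state(); print(s['position'],s['contact_force'])
im=read_camera('top'); cv2.imwrite('pics/t22.png',cv2.resize(im[130:280,100:460],None,fx=2.2,fy=3,interpolation=cv2.INTER_CUBIC))
im=read_camera('scene'); cv2.imwrite('pics/s22.png',cv2.resize(im[150:350,120:380],None,fx=3,fy=3,interpolation=cv2.INTER_CUBIC))
```

```text
[0.4294 0.1523 0.2219] [0.0352 0.512  0.1166]
```

View pics/t22.png

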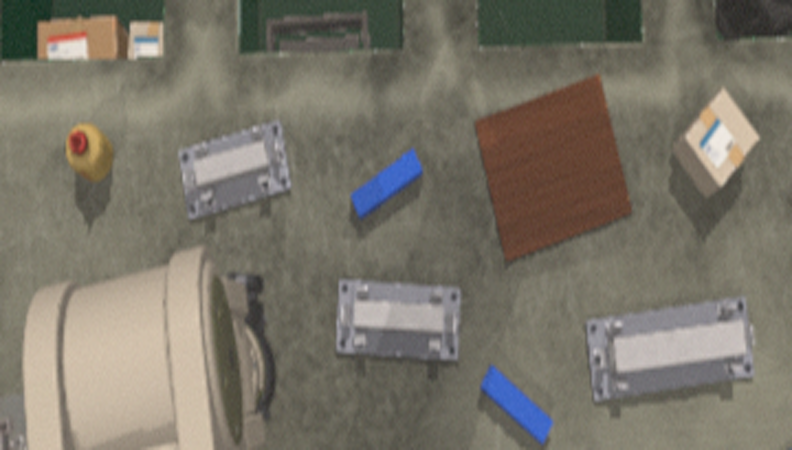

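View pics/s22.png

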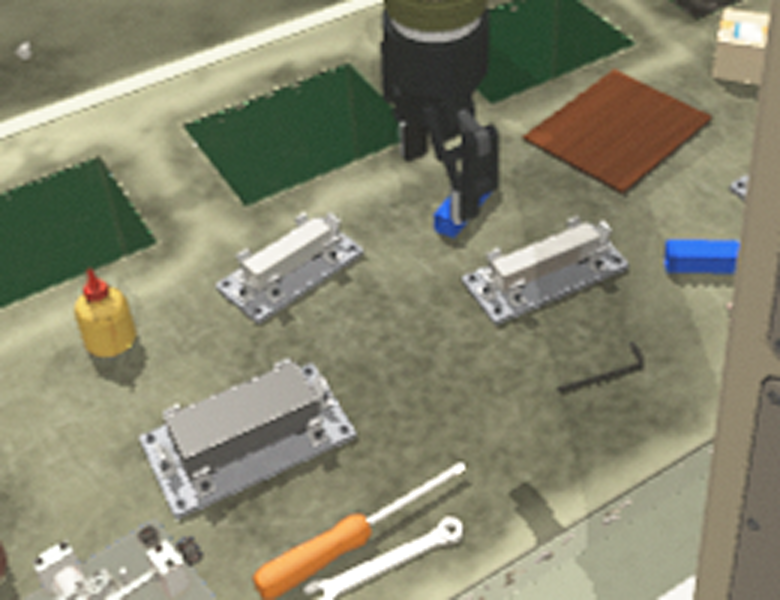

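```bash
python3 -c "
from rig import bot
print(bot.sign_off()); s=bot.state(); print(s['clock'],s['contact_force'])"
```

```text
the job is handed in; nothing more can be done
None
the job is handed in; nothing more can be done
```

All four tubes are in their matching nests. I took them in the order thin_long, thin_short, thick, wide, and handed the job in at about 39 s of the 106 s allowed.

- **Seating:** The wrist pictures after each release, plus the last top and scene pictures, show every tube lying flat between its lugs. Each gripper height at release was within about 1 mm of the value expected for a tube down on its pads. I judged seating from pictures and heights only; the force readings were too small and noisy to confirm it.
- **Bystanders:** The oil bottle and the carton look to be where they started, and the blue tubes were not touched.
- **Robot clear:** At hand-in the gripper was open, about 0.22 m above the worktop, touching nothing. The highest outside force I read was about 5 N.
- **Disagreements:** The top and wrist cameras differed by 2–4 mm on nest positions. I therefore aligned each tube to its nest in the wrist picture just before lowering it. The tool also drifted about 1° off vertical during the run, with no visible effect on the placements.

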